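# Index the lens turret back and unscrew the tall barrel

### The job

On the plywood lens turret, flip the holding pawl up and over, turn the turret backwards (counter-clockwise from above) until the tall lens barrel is at the front pointer, and drop the pawl back down into the ratchet so that the turret is held. Then unscrew the tall barrel there and stand it upright on the floor of the grey parts tray. Leave the pawl down, the turret where it is, the other two barrels screwed in and the other things on the table where they lie.

Things in the scene. Friction and masses are not known exactly. Their poses are not given: they have to be found in the camera images.
- turret (a joint): Flat plywood turret disc, 236 mm across, top face 40 mm above the table, on a vertical axis; rad, 0 at the start (its end stop, cannot go lower; upper stop 2.35), growing counter-clockwise seen from above. Stays where left; 1 to 2 N at the peg turns it. Three screw sockets, axes 80 mm from its axis: at the start one at the front mark, the others 1.047 and 2.094 rad clockwise of it.
- handle_peg (a point): Upright round wooden handle peg, 14 mm across and 55 mm tall, on the turret 88 mm from its axis; this point is on the peg 40 mm above the turret's top face (15 mm below the peg's top). It moves with the turret.
- base: Plywood base plate 290 x 280 x 12 mm under the turret, fixed to the table. Origin on the turret's vertical axis at table height; its -x axis points from there to the front mark, z up.
- front_mark (a point): The front position: the point 80 mm from the turret axis, level with the turret's top face (40 mm above the table), just inside the small steel pointer fixed at the front edge of the base (the robot's side). A socket is forward when its axis is here.
- pawl (a joint): Steel holding pawl at the turret's rim (base's -y side), angle about its level hinge. 0 = down in the ratchet, turret held against counter-clockwise turning; grows as its post end is lifted up and over towards the base's +x, to 1.95. Light (80 g): falls back to 0 by its weight from below about 1.2, stays up by itself above about 1.5.
- pawl_grip (a point): Upright steel post on the pawl's free end, 12 mm (base x) by 14 mm (base y, the hinge's direction), 36 mm tall; point on its centre line 10 mm below its top, 66 mm to the base's -x side of the hinge and 29 mm above it when the pawl is down. Moves with the pawl on an arc of radius 72 mm about pawl_hinge.
- pawl_hinge (a point): The pawl's hinge pin, 60 mm above the table; the hinge axis is the base's y axis.
- tall_centre (a point): The tall aluminium lens barrel to unscrew, 80 mm long: round grip body 30 mm across from 22 mm above its foot to the top, flange 42 mm across at 18 to 22 mm, below it the foot, 29 mm across with two lugs (41 mm over them). Point at its centre, 40 mm above the foot; z along its axis. About 90 g. Starts in one of the two sockets not at the front, its foot on the turret's top face.
- short_centre (a point): The short aluminium lens barrel, 46 mm long, 30 mm across, in the other socket; point at its centre, 23 mm above its foot. Stays in place.
- wide_centre (a point): The wide lens barrel, 42 mm long, flared to 44 mm across, in the socket at the front at the start; point at its centre, 21 mm above its foot. Stays in place.
- tray: Shallow grey parts tray, 190 (x) x 150 (y) x 30 mm, walls and floor 4 mm thick, fixed. Origin: centre of its underside, axes along its sides. A lens cap lies in its +x +y corner.
- cap: Black lens cap, a disc 42 mm across and 12 mm thick, lying in the tray; origin under its centre.
- mouse: White computer mouse, about 108 x 60 x 34 mm; origin under the middle.
- phone: Flat phone, 150 x 73 x 9 mm; origin under its centre.
- driver: Small screwdriver, 150 mm long, lying.
- board: Small green circuit board, 55 x 30 mm, 11 mm high; origin under its centre.
- gear: Plywood gear wheel, 64 mm across, 6 mm thick, lying flat; origin under its centre.
- pot: Clear screw jar, 48 mm across, 60 mm tall; origin under its centre.
- pawl_tip (a point): Foot of the pawl below its post; it works on six teeth, 12 mm high, standing on the turret's rim every 1.047 rad. It drops in fully with the turret at 1.047 or 2.094 rad, up to 0.02 rad past that or up to 0.5 rad short of it; turned farther, it rests on a tooth (pawl at about 0.15 rad). Pawl down, counter-clockwise turning is stopped by a tooth 0.027 rad past 1.047 or 2.094 (or 0).
- tall_foot (a point): Centre of the tall barrel's underside. Coarse right-hand thread: loosens counter-clockwise seen from above, climbing 5 mm. After 1.95 to 2.2 rad (it varies how tight it starts) it is free to be lifted straight out; about 0.3 rad later it stops turning, still free. Until free it cannot be pulled up. Out of the socket once 20 mm up.

How it is judged (in metres and radians):
On the way, in this order (a step that is already met when the one before it is completed fails the run):
1. the pawl is lifted out of the ratchet (value of joint pawl above 0.4 rad), for 0.1 s.
2. the tall barrel, still screwed in, is at the front pointer and the pawl is down in the ratchet again (horizontal distance between tall_centre and front_mark below 0.012 m and value of joint pawl below 0.08 rad and z of tall_centre in the frame of front_mark below 0.048 m), for 0.2 s.
3. the tall barrel is unscrewed and lifted out with the turret held by the pawl (z of tall_centre in the frame of front_mark above 0.07 m and horizontal distance between tall_centre and front_mark below 0.06 m and value of joint pawl below 0.08 rad), for 0.1 s.
At the end, for the whole second after the job is handed in: The tall barrel stands upright (within 0.1 rad) on the tray's floor; the pawl is down (below 0.08 rad); the turret is held at an index (about 1.05 or 2.09 rad, within 0.15 rad) with the emptied socket at the front; the short and wide barrels are still down in their sockets (x of tall_centre in the frame of tray between -0.085 and 0.085 m and y of tall_centre in the frame of tray between -0.065 and 0.065 m and z of tall_centre in the frame of tray between 0.04 and 0.048 m and angle between tall_centre's own z axis and vertical below 0.1 rad and value of joint pawl below 0.08 rad and ((value of joint turret between 0.897 and 1.197 rad and y of short_centre in the frame of base above 0.03 m) or (value of joint turret between 1.944 and 2.244 rad and y of short_centre in the frame of base below -0.03 m)) and z of short_centre in the frame of front_mark below 0.031 m and z of wide_centre in the frame of front_mark below 0.029 m); the robot touches nothing.
It fails at once if another barrel is lifted out of its socket (z of short_centre in the frame of front_mark above 0.035 m or z of wide_centre in the frame of front_mark above 0.033 m).
It fails at once if a bystander is pushed more than 40 mm from its place (distance of any of mouse, phone, driver, board, gear, pot, cap from where it was at the start of the episode above 0.04 m).
It also fails if it takes over 69 s, if anything falls off the work surface, if the arm or the gripper's body presses on something with over 40 N, if the wrist force passes 120 N, or if a joint passes its speed limit or range.

### The arm

A 6-joint arm with a two-finger parallel gripper is mounted at the origin on the work surface. World frame = base frame: x ahead of the robot, y to its left, z up, the work surface at z = 0. Lengths are in mm, angles in rad, forces in N, time in s.
With the tool pointing down it reaches from about 350 to 975 mm from the base axis. Payload 7.1 kg.
Tool frame: the origin (TCP) lies at the very end of the fingers, on their centre line; the grasp point (between the pads) lies 19 mm behind it; z points along the fingers, y is the direction in which the jaws open and shut (so a half turn about z gives the same grasp; the last joint's range is limited). The gripper opens to 88 mm and grips with 3 to 60 N. Pads are 20 mm wide; open, the fingers measure 115 mm over their backs; the gripper's body (75 mm by 178 mm) begins 61 mm behind the grasp point.
Start: joints at [1.145, 0.423, 1.63, -0, 1.089, -0.019], TCP at [247.263, 573.991, 222.675] pointing down, gripper open.
Joint ranges: [-3, 3], [-0.9, 2.11], [0.09, 2.58], [-1.31, 4.45], [0.11, 2.69], [-2.54, 2.54]. Speed limits (rad/s): [2.39, 2.39, 3.01, 3.14, 3.14, 3.14].

### API

Orientations are given as a rotation vector (axis times angle).
In Python, from workcell import * gives the robot as it stands.
- The arm moves only by the tool play_rows, never from a script. Its argument "plan" is text: rows parted by semicolons, each of 7 numbers parted by spaces: the finger opening in cm, from 0 to 8.78, then the shift along the tool's x, y, z in cm, then the turn, a rotation vector about the tool's x, y, z in degrees. A call has 1 to 20 rows; each row shifts and turns the commanded pose from where the row before left it, along the tool's axes as they then stand; what a row does not reach is not made up. A row lasts 1/8 s, in which the tool goes at most 62.5 mm and 10.7 degrees, less where a joint would pass 70% of its speed; a pose out of reach is approached as far as the arm can. A call is refused whole if a number of a shift passes 6.25 or a number of a turn 10.7, either way. A call with a gripper value outside its range is refused whole. The fingers move at their own pace and stop on an object; the grip force is fixed at half the most. Time passes only in rows, so rows that do not move let the fingers close. It gives the time, the measured TCP pose, the force and the opening at its end, in the units of the state.
- get_obs(): the state, without advancing time (a new reading comes with each control period).
- get_image(name): name is "side" or "top" or "wrist"; returns a dict with "pixels" (420x560x3 uint8, red, green, blue), "range_z" (420x560 float32, mm along the optical axis (not along the pixel's ray), 0 where there is no reading), "fx", "fy", "cx", "cy" (pixels), "eye" and "attitude" of the camera in the world. Camera axes: x right, y down, z forward; pixel columns grow to the right and rows downward; lengths in mm; the calibration is good to about 2 mm. A picture is of the moment at which its call begins.
- close_job(): hands the job in, once; it reports no verdict.
The state is a dict: "t": time; "qpos": joint angles; "qvel": joint speeds; "joint_torque": joint torques, N m; "ee_pos": TCP position; "orientation": TCP orientation; "ft_force": force on the tool from outside, world axes, zero at the start; "moment": the same for the moment, N m; "width": finger opening in mm.
Only numpy, scipy, OpenCV 4.12 (cv2) and the standard library are available. Lean on these libraries where they do the work, as an engineer would, in place of code of your own. Each camera call takes 0.05 s, during which the arm holds its last target. There are 200 camera calls.

## Working session

There is one attempt and no reset: what is moved stays moved. The work goes in short steps, Python scripts to look and compute and a tool call to move; the robot and the scene stay as the last step left them, time stands still between calls to the robot, and variables do not carry over. Pictures are saved under pics/ and viewed, about 8 in all and at most 12, crops included, and the job is handed in when it is done.

Besides the shell and the picture viewer there is one more tool, called after "Emit:" by a JSON object that holds its "method" and its "body", one argument or row to a line. play_rows: Moves the arm, as the interface text tells. Its arguments: {"type":"object","properties":{"plan":{"type":"string"}},"required":["plan"]}

```bash
mkdir -p pics
cat > h.py <<'E'
from workcell import *
import numpy as np, cv2
from scipy.spatial.transform import Rotation as R
np.set_printoptions(precision=1,suppress=True)
def cloud(im):
    z=im["range_z"].astype(float); v,u=np.mgrid[:z.shape[0],:z.shape[1]]
    p=np.dstack([(u-im["cx"])/im["fx"]*z,(v-im["cy"])/im["fy"]*z,z])
    A=rot(im["attitude"])
    w=p@A.T+np.array(im["eye"]); w[z==0]=np.nan
    return w
def rot(a):
    a=np.array(a,float)
    return a if a.shape==(3,3) else (R.from_rotvec(a).as_matrix() if a.size==3 else R.from_quat(a).as_matrix())
def save(n,im): cv2.imwrite("pics/"+n,im["pixels"][:,:,::-1])
E
python3 - <<'E'
from h import *
o=get_obs(); print(o)
for n in ["top","side"]:
    im=get_image(n); save(n+"0.png",im); print(n,im["fx"],im["cx"],im["cy"],im["eye"],im["attitude"])
    np.savez(n+"0.npz",w=cloud(im),p=im["pixels"])
E
```

```text
{'t': 0.0, 'qpos': array([ 1.1,  0.4,  1.6, -0. ,  1.1, -0. ]), 'qvel': array([ 0.,  0., -0.,  0., -0.,  0.]), 'joint_torque': array([ -0. , -54.5, -27.4,   0.1,   0. ,  -0. ]), 'ee_pos': array([247. , 573.5, 221.9]), 'orientation': array([-0.6, -3.1,  0. ]), 'ft_force': array([-0.1, -0.2,  0.5]), 'moment': array([ 0., -0.,  0.]), 'width': 87.56021216812663}
top 497.17280625547727 274.2427103797259 207.2181541825759 [ 466.7  -19.3 1308.7] [-2.2  2.1 -0.1]
side 478.4814800159389 277.7970176376258 213.94844726371892 [483.5 754.7 864.8] [-0.1  2.8 -1.2]
```

View pics/top0.png

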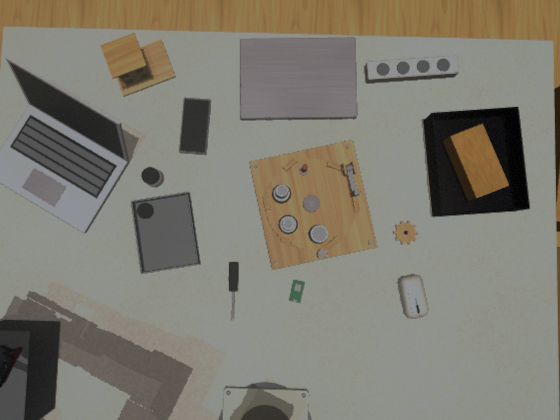

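View pics/side0.png

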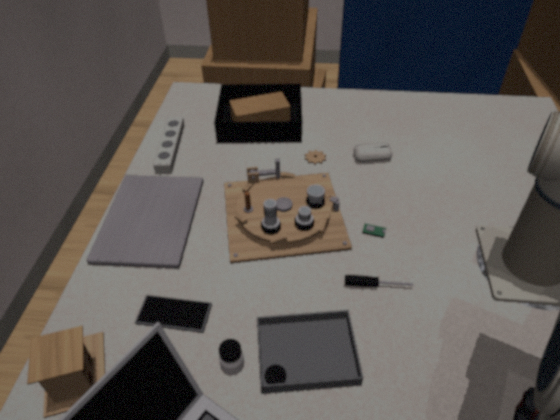

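Run:
```python
from h import *
a=np.load("top0.npz"); b=np.load("side0.npz")
A=a["p"][130:280,235:395]; B=b["p"][140:265,210:360]
A=cv2.resize(A,(500,469),interpolation=2); B=cv2.resize(B,(500,417),interpolation=2)
cv2.imwrite("pics/c0.png",np.vstack([cv2.convertScaleAbs(A,alpha=1.5)[:, :,::-1]]))
# height-map clusters around the turret
w=a["w"][130:280,235:395]; 
for lo,hi in [(45,56),(56,66),(66,78),(78,90),(90,110),(110,130)]:
    m=((w[...,2]>lo)&(w[...,2]<hi)).astype(np.uint8)
    n,l,s,c=cv2.connectedComponentsWithStats(m,connectivity=8)
    for i in range(1,n):
        if s[i,4]>5:
            q=w[l==i]; print(lo,hi,s[i,4],(c[i]+[235,130]),np.nanmean(q,0),np.nanmin(q,0)[:2],np.nanmax(q,0)[:2])
w=a["w"]
for n,(u,v) in dict(tc=(312,204),tray=(165,235)).items(): print(n,w[v,u])
# table height, tray corners
print(w[330,350],w[30:60,20:60,2].mean())
```

```text
45 56 54 [288.2 165.5] [674.3 -40.8  49.8] [662.  -55.7] [686.9 -30.2]
45 56 65 [332.5 164.8] [ 679.3 -154.    49.9] [ 668.8 -171.1] [ 688.6 -139.6]
45 56 12 [303.7 172. ] [658.7 -80.8  49.6] [653.9 -87. ] [663.8 -73.9]
45 56 17 [273.2 192.7] [603.1  -4.6  51.9] [589.3  -8.8] [618.2  -1.6]
45 56 37 [285.5 198.1] [590.4 -36.4  50.3] [577.6 -47.6] [616.8 -12.4]
45 56 215 [311.1 203.2] [ 579.  -101.4   51.8] [ 559.1 -122.4] [603.1 -80.9]
45 56 57 [266.8 203.9] [574.3  10.9  49.3] [559.    2.4] [591.8  21.1]
45 56 63 [355.6 202.2] [ 585.2 -214.6   49.5] [ 565.4 -223.9] [ 601.2 -204.7]
45 56 28 [281.2 224.4] [523.2 -27.3  49.4] [501.8 -37.6] [544.9 -19.2]
45 56 26 [294.5 227.8] [515.6 -61.   51.4] [501.9 -67.8] [537.9 -45.1]
45 56 26 [310.6 231.7] [ 507.  -102.1   50.4] [ 490.9 -115.6] [524.4 -95.6]
45 56 56 [334.9 240.9] [ 485.5 -163.9   50.2] [ 475.  -176.4] [ 498.  -151.6]
45 56 58 [289.4 242.1] [479.2 -49.3  49.9] [469.6 -63.4] [489.  -32.9]
45 56 28 [322.1 253.3] [ 453.3 -132.7   47.7] [ 444.2 -142.7] [ 461.5 -122.4]
56 66 6 [346.7 166.7] [ 673.2 -188.3   64. ] [ 667.4 -191.5] [ 677.
[... 366 characters left out ...]
.6] [ 686.6 -177.6]
66 78 12 [351.8 181.2] [ 636.2 -201.4   67.7] [ 628.9 -207. ] [ 641.7 -194.3]
66 78 14 [352.1 190.8] [ 611.7 -202.4   69.3] [ 598.8 -204.9] [ 624.  -199.5]
78 90 107 [287.9 223.8] [523.4 -43.5  85.9] [508.4 -58.6] [538.1 -28.9]
78 90 238 [319.  233.5] [ 502.1 -120.8   82.6] [ 481.  -140.7] [ 523.1 -100.8]
90 110 24 [304.6 167.1] [664.1 -80.6  95. ] [658.8 -86.6] [669.6 -74.2]
90 110 32 [356.7 191.9] [ 605.8 -209.2   98.6] [ 600.5 -217.4] [ 613.6 -202. ]
90 110 7 [284.  196.1] [590.  -31.8 102. ] [587.2 -39.1] [595.9 -24.5]
110 130 121 [281.5 190.6] [601.4 -25.2 120.2] [586.6 -38.7] [615.  -11.8]
tc [ 576.8 -103.7   55. ]
tray [488.5 277.    1.4]
[ 258.  -212.8    3.7] nan
```

View pics/c0.png

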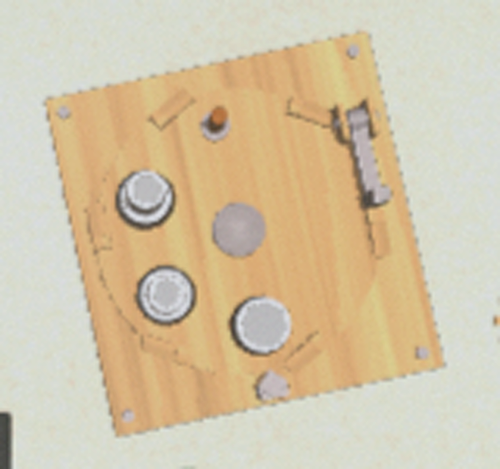

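```bash
cat >> h.py <<'E'
from scipy.optimize import least_squares
def Rz(a): return R.from_euler('z',a).as_matrix()
E
python3 - <<'E'
from h import *
w=np.load("top0.npz")["w"]
P=np.array([[502.1,-120.8],[523.4,-43.5],[601.4,-25.2]])
f=lambda s:np.r_[[ [s[0]+80*np.cos(s[2]+np.pi-k*1.0472),s[1]+80*np.sin(s[2]+np.pi-k*1.0472)]-P[k] for k in range(3)]].ravel()
s=least_squares(f,[580,-102,.24],x_scale=[1,1,.01]); print("turret",s.x[:2],"yaw",s.x[2],"res",s.fun)
c=s.x[:2];y=s.x[2]
B=lambda x,yy:c+Rz(y)[:2,:2]@[x,yy]
post=Rz(-y)[:2,:2]@(np.array([605.8,-209.2])-c);print("post base",post); print("peg base",Rz(-y)[:2,:2]@(np.array([664.1,-80.6])-c))
reg=np.zeros(w.shape[:2],bool); reg[185:280,125:207]=1
m=reg&(w[...,2]>20)&(w[...,2]<40)
q=w[m][:,:2].astype(np.float32); print("tray",len(q),cv2.minAreaRect(q))
m=reg&(w[...,2]>10)&(w[...,2]<20); print("cap?",m.sum(),np.median(w[m],0))
o=get_obs(); M=R.from_rotvec(o["orientation"]).as_matrix(); print(M)
E
```

```text
turret [ 579.3 -101.6] yaw 0.24272829931306233 res [-0.5 -0.   0.4 -0.5  0.1  0.5]
post base [  -0.1 -110.8]
peg base [87.4 -0. ]
tray 551 ((510.7540588378906, 275.7515563964844), (222.40306091308594, 151.60888671875), 10.903024673461914)
cap? 370 [544.3 326.9  15.3]
[[-0.9  0.4 -0. ]
 [ 0.4  0.9 -0. ]
 [-0.  -0.  -1. ]]
```

```bash
cat >> h.py <<'E'
C=np.array([579.3,-101.6]); Y=0.2427
def B(x,y): return C+Rz(Y)[:2,:2]@[x,y]
def M(a): a=np.radians(a); return np.array([[-np.sin(a),np.cos(a),0],[np.cos(a),np.sin(a),0],[0,0,-1.]])
def yaw(o): 
    m=R.from_rotvec(o["orientation"]).as_matrix(); return np.degrees(np.arctan2(m[1,1],m[0,1]))
def rows(p,a,wps):
    """wps: (x,y,z,yaw,width_cm,nrows) -> rows text"""
    out=[];p=np.array(p,float)
    for x,y,z,b,wd,n in wps:
        p0,a0=p.copy(),a
        for k in range(1,n+1):
            q=p0+(np.array([x,y,z])-p0)*k/n; c=a0+(b-a0)*k/n
            d=np.round(M(a).T@(q-p)/10,2)+0.; t=round(-(c-a),1)+0.
            out.append(f"{wd:g} {d[0]:g} {d[1]:g} {d[2]:g} 0 0 {t:g}"); p=p+M(a)@(d*10); a=a-t
    print(len(out)); 
    for i in range(0,len(out),20): print("; ".join(out[i:i+20]))
    print("end",p,a)
def arc(t): 
    g=t+0.414; xy=B(66-72*np.cos(g),-110.8); return [*xy,60+72*np.sin(g)-19]
E
python3 - <<'E'
from h import *
o=get_obs(); print(yaw(o))
g=arc(0); print(g,[arc(t) for t in (1,1.75)])
rows([247.3,574,222.7],yaw(o),[(430,250,222,0,5,9),(g[0],g[1],180,-76.1,5,8),(g[0],g[1],140,-76.1,5,1)])
E
```

```text
66.69253378616288
[np.float64(606.0081467075719), np.float64(-209.13288672246267), np.float64(69.96377210883462)] [[np.float64(659.0800266938274), np.float64(-195.9933350371415), np.float64(112.11674862286492)], [np.float64(709.0635050947999), np.float64(-183.61841072634263), np.float64(100.6990893724867)]]
18
5 -3.29 -2.5 0.01 0 0 7.4; 5 -3.58 -2.06 0.01 0 0 7.4; 5 -3.82 -1.58 0 0 0 7.4; 5 -3.99 -1.08 0.01 0 0 7.4; 5 -4.1 -0.55 0.01 0 0 7.5; 5 -4.13 -0.01 0.01 0 0 7.4; 5 -4.1 0.52 0 0 0 7.4; 5 -4 1.04 0.01 0 0 7.4; 5 -3.83 1.55 0.01 0 0 7.4; 5 -5.74 2.2 0.52 0 0 9.5; 5 -5.3 3.12 0.53 0 0 9.5; 5 -4.71 3.95 0.52 0 0 9.5; 5 -3.99 4.67 0.53 0 0 9.5; 5 -3.17 5.27 0.53 0 0 9.6; 5 -2.24 5.72 0.52 0 0 9.5; 5 -1.27 6.01 0.53 0 0 9.5; 5 -0.26 6.15 0.52 0 0 9.5; 5 0 -0.01 4 0 0 0
end [ 606.  -209.1  140. ] -76.10746621383711
```

Emit:
{"method": "play_rows", "body": {
  "plan": "5 -3.3 -2.5 0 0 0 7.4; 5 -3.6 -2.1 0 0 0 7.4; 5 -3.8 -1.6 0 0 0 7.4; 5 -4 -1.1 0 0 0 7.4; 5 -4.1 -0.5 0 0 0 7.5; 5 -4.1 0 0 0 0 7.4; 5 -4.1 0.5 0 0 0 7.4; 5 -4 1 0 0 0 7.4; 5 -3.8 1.6 0 0 0 7.4; 5 -5.7 2.2 0.5 0 0 9.5; 5 -5.3 3.1 0.5 0 0 9.5; 5 -4.7 4 0.5 0 0 9.5; 5 -4 4.7 0.5 0 0 9.5; 5 -3.2 5.2 0.5 0 0 9.6; 5 -2.2 5.7 0.5 0 0 9.5; 5 -1.3 6 0.5 0 0 9.5; 5 -0.3 6.1 0.5 0 0 9.5; 5 0 0 4 0 0 0; 5 0 0 0 0 0 0; 5 0 0 0 0 0 0"
}}

```text
t: 2.6
ee_pos: [605.0, -207.6, 143.3]
orientation: [-3.118, -0.381, 0.0]
ft_force: [-0.4, -0.5, -0.1]
width: 50.2
```

Run:
```python
from h import *
o=get_obs(); print(o["t"],o["ee_pos"],yaw(o),o["width"])
im=get_image("wrist"); w=cloud(im); save("w1.png",im)
m=(w[...,2]>92)&(w[...,2]<106)&(abs(w[...,0]-606)<25)&(abs(w[...,1]+209)<25)
print(m.sum(),np.nanmean(w[m],0),np.nanmin(w[m],0),np.nanmax(w[m],0))
g=arc(0)
rows(o["ee_pos"],yaw(o),[(g[0],g[1],70,-76.1,5,3)])
```

```text
2.6 [ 605.  -207.6  143.3] -76.06088082504745 50.219160728701276
518 [ 609.  -207.7   98.5] [ 601.1 -215.6   92. ] [ 615.5 -200.   101.2]
3
5 0.02 0.06 2.44 0 0 0; 5 0.02 0.05 2.44 0 0 0; 5 0.02 0.06 2.45 0 0 0
end [ 606.  -209.1   70. ] -76.06088082504745
```

View pics/w1.png

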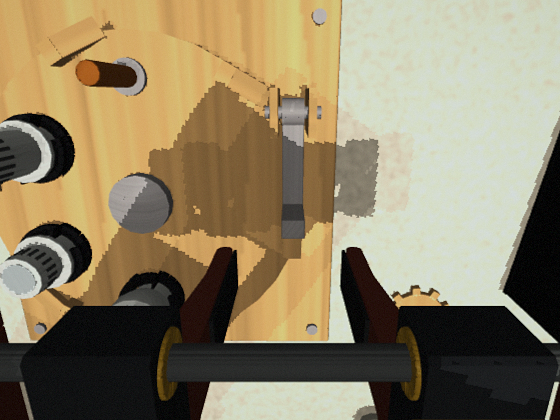

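Emit:
{"method": "play_rows", "body": {
  "plan": "5 0.1 0.1 2.4 0 0 0; 5 0.1 0 2.4 0 0 0; 5 0 0 2.5 0 0 0; 3 0 0 0 0 0 0; 0.8 0 0 0 0 0 0; 0.8 0 0 0 0 0 0; 0.8 0 0 0 0 0 0; 0.8 0 0 0 0 0 0"
}}

```text
t: 3.65
ee_pos: [607.9, -209.3, 70.8]
orientation: [3.117, 0.38, 0.003]
ft_force: [-0.9, -2.0, 4.5]
width: 14.1
```

Run:
```python
from h import *
o=get_obs(); print(o["t"],o["ee_pos"],yaw(o),o["width"],o["ft_force"])
off=np.array(o["ee_pos"])-arc(0); print(off)
p=[*o["ee_pos"]]
rows(p,yaw(o),[(*(np.array(arc(t))+off),-76.1,0.8,1) for t in np.arange(.125,1.76,.125)])
```

```text
3.65 [ 607.9 -209.3   70.8] -76.11148087026824 14.096843859309658 [-0.9 -2.   4.5]
[ 1.9 -0.2  0.8]
14
0.8 0.41 0 -0.8 0 0 0; 0.8 0.51 0 -0.74 0 0 0; 0.8 0.6 0 -0.67 0 0 0; 0.8 0.68 0 -0.6 0 0 0; 0.8 0.74 0 -0.5 0 0 0; 0.8 0.8 0 -0.41 0 0 0; 0.8 0.85 0 -0.3 0 0 0; 0.8 0.88 0 -0.2 0 0 0; 0.8 0.89 0 -0.08 0 0 0; 0.8 0.9 0 0.03 0 0 0; 0.8 0.89 0 0.14 0 0 0; 0.8 0.86 0 0.25 0 0 0; 0.8 0.83 0 0.35 0 0 0; 0.8 0.78 0 0.46 0 0 0
end [ 711.  -183.8  101.5] -76.11148087026824
```

Gripped (14.1 mm). Swing the first half of the arc and check forces.

Emit:
{"method": "play_rows", "body": {
  "plan": "0.8 0.41 0 -0.8 0 0 0; 0.8 0.51 0 -0.74 0 0 0; 0.8 0.6 0 -0.67 0 0 0; 0.8 0.68 0 -0.6 0 0 0; 0.8 0.74 0 -0.5 0 0 0; 0.8 0.8 0 -0.41 0 0 0"
}}

```text
t: 4.4
ee_pos: [641.7, -200.8, 106.3]
orientation: [3.118, 0.38, -0.007]
ft_force: [-3.4, -6.4, -2.8]
width: 14.1
```

Emit:
{"method": "play_rows", "body": {
  "plan": "0.8 0.85 0 -0.3 0 0 0; 0.8 0.88 0 -0.2 0 0 0; 0.8 0.89 0 -0.08 0 0 0; 0.8 0.9 0 0.03 0 0 0; 0.8 0.89 0 0.14 0 0 0; 0.8 0.86 0 0.25 0 0 0; 0.8 0.83 0 0.35 0 0 0; 0.8 0.78 0 0.46 0 0 0; 0.8 0 0 0 0 0 0"
}}

```text
t: 5.52
ee_pos: [712.7, -183.6, 102.3]
orientation: [3.117, 0.38, 0.007]
ft_force: [2.2, -2.0, 8.2]
width: 13.6
```

Run:
```python
from h import *
o=get_obs(); print(o["t"],o["ee_pos"],yaw(o),o["width"],o["ft_force"])
# peg
p=[*B(87.8,0)]; print(p)
q=[711,-183.8,101.5]
rows(q,yaw(o),[(711,-183.8,101.5,-76.1,4,3),(711,-183.8,160,-76.1,4,2),(*p,150,-76.1,4,3),(*p,61,-76.1,4,3),(*p,61,-76.1,0.8,4)])
```

```text
5.525 [ 712.7 -183.6  102.3] -76.0908296810613 13.567575237162492 [ 2.2 -2.   8.2]
[np.float64(664.5268136177777), np.float64(-80.49952037131452)]
15
4 0 0 0 0 0 0; 4 0 0 0 0 0 0; 4 0 0 0 0 0 0; 4 0 0 -2.92 0 0 0; 4 0 0 -2.93 0 0 0; 4 -0.68 -3.71 0.33 0 0 0; 4 -0.67 -3.72 0.34 0 0 0; 4 -0.68 -3.71 0.33 0 0 0; 4 0 0 2.97 0 0 0; 4 0 0 2.96 0 0 0; 4 0 0 2.97 0 0 0; 0.8 0 0 0 0 0 0; 0.8 0 0 0 0 0 0; 0.8 0 0 0 0 0 0; 0.8 0 0 0 0 0 0
end [664.5 -80.5  61. ] -76.0908296810613
```

Emit:
{"method": "play_rows", "body": {
  "plan": "4 0 0 0 0 0 0; 4 0 0 0 0 0 0; 4 0 0 0 0 0 0; 4 0 0 -2.9 0 0 0; 4 0 0 -2.9 0 0 0; 4 -0.7 -3.7 0.3 0 0 0; 4 -0.7 -3.7 0.3 0 0 0; 4 -0.7 -3.7 0.3 0 0 0; 4 0 0 0 0 0 0"
}}

```text
t: 6.65
ee_pos: [661.7, -78.2, 148.9]
orientation: [-3.117, -0.384, 0.003]
ft_force: [0.3, -1.0, -0.3]
width: 40.3
```

Run:
```python
from h import *
o=get_obs(); print(o["t"],o["ee_pos"],yaw(o),o["width"],o["ft_force"])
im=get_image("wrist"); w=cloud(im); save("w2.png",im)
m=(w[...,2]>90)&(w[...,2]<99)&(abs(w[...,0]-664)<18)&(abs(w[...,1]+80)<18)
print("peg",m.sum(),np.nanmean(w[m],0))
im=get_image("side"); save("s2.png",cv2 and {**im,"pixels":cv2.resize(im["pixels"][130:270,200:360],(640,560),interpolation=2)})
```

```text
6.65 [661.7 -78.2 148.9] -75.9639174502895 40.28672422069381 [ 0.3 -1.  -0.3]
peg 394 [667.9 -78.9  94.6]
```

View pics/s2.png

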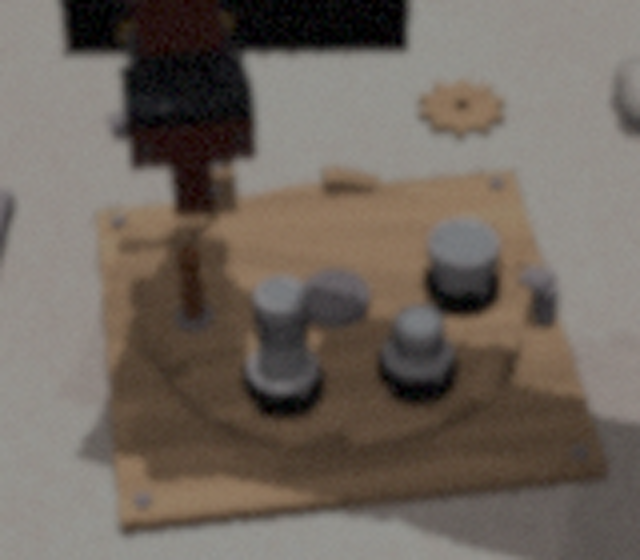

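Emit:
{"method": "play_rows", "body": {
  "plan": "4 0.3 0.3 2.9 0 0 0; 4 0 0 3 0 0 0; 4 0 0 2.9 0 0 0; 0.8 0 0 0 0 0 0; 0.8 0 0 0 0 0 0; 0.8 0 0 0 0 0 0; 0.8 0 0 0 0 0 0"
}}

```text
t: 7.62
ee_pos: [667.3, -80.6, 62.7]
orientation: [-3.116, -0.379, -0.002]
ft_force: [-1.4, 9.4, -0.7]
width: 13.5
```

Run:
```python
from h import *
o=get_obs(); print(o["t"],o["ee_pos"],yaw(o),o["width"],o["ft_force"])
p=o["ee_pos"]; v=p[:2]-C; r=np.hypot(*v); a0=np.arctan2(v[1],v[0]); print(r,a0-Y)
T=2.06; n=24
rows(p,yaw(o),[(*(C+r*np.array([np.cos(a0+T*k/n),np.sin(a0+T*k/n)])),p[2],yaw(o)+np.degrees(T*k/n),0.8,1) for k in range(1,n+1)])
```

```text
7.625 [667.3 -80.6  62.7] -76.13829860823765 13.46192527524657 [-1.4  9.4 -0.7]
90.47050139782411 -0.008043555272751218
24
0.8 -0.03 -0.78 0 0 0 -4.9; 0.8 -0.03 -0.77 0 0 0 -4.9; 0.8 -0.02 -0.78 0 0 0 -5; 0.8 -0.03 -0.77 0 0 0 -4.9; 0.8 -0.03 -0.78 0 0 0 -4.9; 0.8 -0.03 -0.77 0 0 0 -4.9; 0.8 -0.02 -0.78 0 0 0 -4.9; 0.8 -0.03 -0.78 0 0 0 -4.9; 0.8 -0.03 -0.77 0 0 0 -5; 0.8 -0.03 -0.78 0 0 0 -4.9; 0.8 -0.02 -0.77 0 0 0 -4.9; 0.8 -0.03 -0.78 0 0 0 -4.9; 0.8 -0.03 -0.78 0 0 0 -4.9; 0.8 -0.03 -0.77 0 0 0 -5; 0.8 -0.02 -0.78 0 0 0 -4.9; 0.8 -0.03 -0.77 0 0 0 -4.9; 0.8 -0.03 -0.78 0 0 0 -4.9; 0.8 -0.03 -0.77 0 0 0 -4.9; 0.8 -0.02 -0.78 0 0 0 -4.9; 0.8 -0.03 -0.78 0 0 0 -5
0.8 -0.03 -0.77 0 0 0 -4.9; 0.8 -0.03 -0.78 0 0 0 -4.9; 0.8 -0.03 -0.77 0 0 0 -4.9; 0.8 -0.02 -0.78 0 0 0 -4.9
end [519.4 -33.8  62.7] 41.86170139176235
```

Emit:
{"method": "play_rows", "body": {
  "plan": "0.8 -0.03 -0.78 0 0 0 -4.9; 0.8 -0.03 -0.77 0 0 0 -4.9; 0.8 -0.02 -0.78 0 0 0 -5; 0.8 -0.03 -0.77 0 0 0 -4.9; 0.8 -0.03 -0.78 0 0 0 -4.9; 0.8 -0.03 -0.77 0 0 0 -4.9; 0.8 -0.02 -0.78 0 0 0 -4.9; 0.8 -0.03 -0.78 0 0 0 -4.9"
}}

```text
t: 8.62
ee_pos: [634.8, -31.3, 62.7]
orientation: [2.806, 1.41, 0.005]
ft_force: [2.6, -0.1, -3.4]
width: 13.4
```

Emit:
{"method": "play_rows", "body": {
  "plan": "0.8 -0.03 -0.77 0 0 0 -5; 0.8 -0.03 -0.78 0 0 0 -4.9; 0.8 -0.02 -0.77 0 0 0 -4.9; 0.8 -0.03 -0.78 0 0 0 -4.9; 0.8 -0.03 -0.78 0 0 0 -4.9; 0.8 -0.03 -0.77 0 0 0 -5; 0.8 -0.02 -0.78 0 0 0 -4.9; 0.8 -0.03 -0.77 0 0 0 -4.9; 0.8 -0.03 -0.78 0 0 0 -4.9; 0.8 -0.03 -0.77 0 0 0 -4.9; 0.8 -0.02 -0.78 0 0 0 -4.9; 0.8 -0.03 -0.78 0 0 0 -5; 0.8 -0.03 -0.77 0 0 0 -4.9; 0.8 -0.03 -0.78 0 0 0 -4.9; 0.8 -0.03 -0.77 0 0 0 -4.9; 0.8 -0.02 -0.78 0 0 0 -4.9; 0.8 0 0 0 0 0 0"
}}

```text
t: 10.75
ee_pos: [522.2, -37.6, 62.7]
orientation: [1.275, 2.863, 0.002]
ft_force: [8.5, -6.7, -11.3]
width: 13.1
```

Run:
```python
from h import *
o=get_obs(); print(o["t"],o["ee_pos"],yaw(o),o["width"],o["ft_force"])
v=o["ee_pos"][:2]-C; print(np.hypot(*v),np.arctan2(v[1],v[0])-Y)
a=arc(1.95); print(a); p=o["ee_pos"]; y=yaw(o)
rows(p,y,[(*p,y,4,3),(p[0],p[1],170,y,4,3),(a[0],a[1],170,-76.1,4,14)])
```

```text
10.75 [522.2 -37.6  62.7] 41.97647519930451 13.146978446035254 [  8.5  -6.7 -11.3]
85.78199990445746 2.057207115463754
[np.float64(719.797491003328), np.float64(-180.96088733219983), np.float64(91.51274968428055)]
20
4 0 0 0 0 0 0; 4 0 0 0 0 0 0; 4 0 0 0 0 0 0; 4 0 0 -3.58 0 0 0; 4 0 0 -3.57 0 0 0; 4 0 0 -3.58 0 0 0; 4 -1.71 0.36 0 0 0 8.4; 4 -1.63 0.61 0 0 0 8.5; 4 -1.52 0.85 0 0 0 8.4; 4 -1.39 1.06 0 0 0 8.4; 4 -1.22 1.25 0 0 0 8.5; 4 -1.02 1.41 0 0 0 8.4; 4 -0.8 1.55 0 0 0 8.4; 4 -0.56 1.65 0 0 0 8.5; 4 -0.32 1.72 0 0 0 8.4; 4 -0.06 1.74 0 0 0 8.4; 4 0.19 1.73 0 0 0 8.5; 4 0.45 1.69 0 0 0 8.4; 4 0.69 1.6 0 0 0 8.4; 4 0.92 1.48 0 0 0 8.5
end [ 719.8 -180.9  170. ] -76.12352480069549
```

Emit:
{"method": "play_rows", "body": {
  "plan": "4 0 0 0 0 0 0; 4 0 0 0 0 0 0; 4 0 0 0 0 0 0; 4 0 0 -3.6 0 0 0; 4 0 0 -3.6 0 0 0; 4 0 0 -3.6 0 0 0; 4 -1.71 0.36 0 0 0 8.4; 4 -1.63 0.61 0 0 0 8.5; 4 -1.52 0.85 0 0 0 8.4; 4 -1.39 1.06 0 0 0 8.4; 4 -1.22 1.25 0 0 0 8.5; 4 -1.02 1.41 0 0 0 8.4; 4 -0.8 1.55 0 0 0 8.4; 4 -0.56 1.65 0 0 0 8.5; 4 -0.32 1.72 0 0 0 8.4; 4 -0.06 1.74 0 0 0 8.4; 4 0.19 1.73 0 0 0 8.5; 4 0.45 1.69 0 0 0 8.4; 4 0.69 1.6 0 0 0 8.4; 4 0.92 1.48 0 0 0 8.5"
}}

```text
t: 13.25
ee_pos: [716.6, -179.6, 169.3]
orientation: [-3.119, -0.37, 0.001]
ft_force: [-0.2, 0.4, 0.2]
width: 40.3
```

Run:
```python
from h import *
o=get_obs(); print(o["t"],o["ee_pos"],yaw(o),o["width"],o["ft_force"])
im=get_image("top"); w=cloud(im)
m=(w[...,2]>116)&(w[...,2]<124)&(abs(w[...,0]-505)<40)&(abs(w[...,1]+120)<40)
t=np.nanmean(w[m],0); print("tall",m.sum(),t,"front",B(-80,0)); print(np.arctan2(t[1]-C[1],t[0]-C[0])-Y+np.pi)
im=get_image("wrist"); w=cloud(im); save("w3.png",im)
c=w.reshape(-1,3); c=c[(abs(c[:,0]-715)<40)&(abs(c[:,1]+182)<14)&(c[:,2]>75)&(c[:,2]<135)]
for lo in range(75,135,10):
    q=c[(c[:,2]>=lo)&(c[:,2]<lo+10)]
    if len(q)>5: print(lo,len(q),q.mean(0),q.min(0),q.max(0))
```

```text
13.25 [ 716.6 -179.6  169.3] -76.47067631818514 40.33863469650361 [-0.2  0.4  0.2]
tall 0 [nan nan nan] front [ 501.6 -120.8]
nan
105 239 [ 729.7 -178.1  113.7] [ 723.2 -185.3  111. ] [ 734.2 -171.1  115. ]
115 1016 [ 714.2 -181.9  120.2] [ 696.2 -191.9  115. ] [ 730.4 -172.4  125. ]
125 824 [ 692.  -187.2  128.6] [ 680.6 -195.8  125. ] [ 708.1 -178.   133.5]<stdin>:5: RuntimeWarning: Mean of empty slice
```

View pics/w3.png

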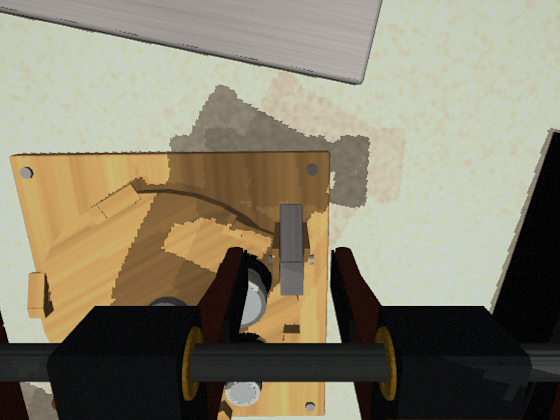

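Emit:
{"method": "play_rows", "body": {
  "plan": "3 0.3 0.2 2.6 0 0 0; 3 0 0 2.6 0 0 0; 3 0 0 2.5 0 0 0; 0.8 0 0 0 0 0 0; 0.8 0 0 0 0 0 0; 0.8 0 0 0 0 0 0; 0.8 0 0 0 0 0 0"
}}

```text
t: 14.22
ee_pos: [719.0, -181.9, 92.2]
orientation: [3.117, 0.378, -0.002]
ft_force: [-0.6, -5.2, -7.1]
width: 13.8
```

Run:
```python
from h import *
o=get_obs(); print(o["t"],o["ee_pos"],yaw(o),o["width"],o["ft_force"])
off=np.array(o["ee_pos"])-arc(1.93); print(off)
rows(o["ee_pos"],yaw(o),[(*(np.array(arc(t))+off),-76.1,0.8,1) for t in np.arange(1.8,.85,-.125)])
```

```text
14.225 [ 719.  -181.9   92.2] -76.17516094408462 13.800112116012885 [-0.6 -5.2 -7.1]
[ 0.2 -0.7 -0.3]
8
0.8 -0.71 0 -0.61 0 0 -0.1; 0.8 -0.75 0 -0.49 0 0 0; 0.8 -0.81 0 -0.4 0 0 0; 0.8 -0.85 0 -0.29 0 0 0; 0.8 -0.88 0 -0.18 0 0 0; 0.8 -0.9 0 -0.08 0 0 0; 0.8 -0.9 0 0.04 0 0 0; 0.8 -0.88 0 0.16 0 0 0
end [ 654.2 -198.   110.7] -76.07516094408463
```

Emit:
{"method": "play_rows", "body": {
  "plan": "0.8 -0.71 0 -0.61 0 0 0; 0.8 -0.75 0 -0.49 0 0 0; 0.8 -0.81 0 -0.4 0 0 0; 0.8 -0.85 0 -0.29 0 0 0; 0.8 -0.88 0 -0.18 0 0 0; 0.8 -0.9 0 -0.08 0 0 0; 0.8 -0.9 0 0.04 0 0 0; 0.8 -0.88 0 0.16 0 0 0; 3.5 0 0 0 0 0 0; 3.5 0 0 0 0 0 0; 3.5 0 0 0 0 0 0; 3.5 0 0 -3 0 0 0; 3.5 0 0 -3 0 0 0; 5 -4 0 0 0 0 0; 5 -4 0 0 0 0 0"
}}

```text
t: 16.1
ee_pos: [576.8, -215.7, 171.4]
orientation: [3.118, 0.379, 0.002]
ft_force: [-0.3, -0.1, -0.1]
width: 49.2
```

Run:
```python
from h import *
o=get_obs(); print(o["t"],o["ee_pos"],yaw(o),o["width"],o["ft_force"])
for n in ["top","side","wrist"]:
    im=get_image(n); w=cloud(im)
    m=(w[...,2]>117)&(w[...,2]<124)&(np.hypot(w[...,0]-502,w[...,1]+121)<35)
    if m.sum()>5: t=np.nanmean(w[m],0); print(n,"tall",m.sum(),t,np.arctan2(t[1]-C[1],t[0]-C[0])-Y)
    q=w[(np.hypot(w[...,0]-606,w[...,1]+209)<20)&(w[...,2]>88)&(w[...,2]<108)]
    if len(q): print("post",len(q),q.mean(0))
save("w4.png",im)
```

```text
16.1 [ 576.8 -215.7  171.4] -76.14624086696304 49.18058446226745 [-0.3 -0.1 -0.1]
top tall 109 [ 501.8 -120.6  120.3] -3.143442258304242
side tall 84 [ 502.9 -118.6  121.5] -3.165048658996183
post 35 [ 607.1 -207.    97.3]
wrist tall 1304 [ 507.  -118.8  120.3] -3.150234953984531
post 447 [ 608.9 -207.8   98.3]
```

View pics/w4.png

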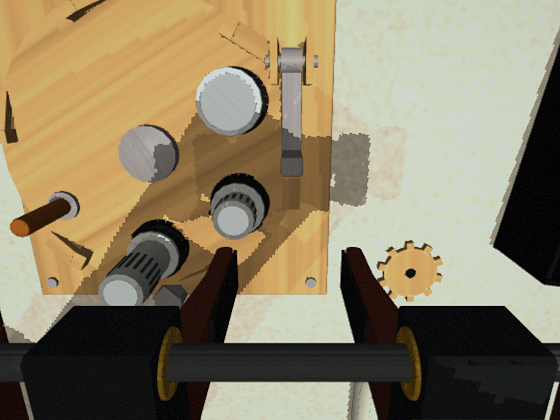

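Run:
```python
from h import *
o=get_obs(); p=o["ee_pos"]; x,y=502.8,-120.3
rows(p,yaw(o),[(x,y,165,-90,5.5,4),(x,y,79,-90,5.5,4),(x,y,79,-90,2.5,4)])
w=np.load("top0.npz")["w"]
m=np.zeros(w.shape[:2],np.uint8); m[185:280,125:207]=1
m&=((w[...,2]>20)&(w[...,2]<38)).astype(np.uint8)
n,l,s,c=cv2.connectedComponentsWithStats(m); 
for i in range(1,n):
    if s[i,4]>10: q=w[l==i][:,:2].astype(np.float32); print("tray",s[i],cv2.minAreaRect(q))
```

```text
12
5.5 -1.21 -2.76 0.16 0 0 3.4; 5.5 -1.37 -2.68 0.15 0 0 3.5; 5.5 -1.54 -2.59 0.16 0 0 3.4; 5.5 -1.68 -2.5 0.15 0 0 3.4; 5.5 0 0 2.15 0 0 0; 5.5 0 0 2.15 0 0 0; 5.5 0 0 2.15 0 0 0; 5.5 0 0 2.15 0 0 0; 2.5 0 0 0 0 0 0; 2.5 0 0 0 0 0 0; 2.5 0 0 0 0 0 0; 2.5 0 0 0 0 0 0
end [ 502.8 -120.3   79. ] -89.97612313645796
tray [149 185  10   2  16] ((615.3574829101562, 307.0186462402344), (2.9648427963256836, 21.044878005981445), 4.907549858093262)
tray [131 192  68  82 525] ((494.86956787109375, 272.69183349609375), (190.05007934570312, 151.60888671875), 10.90302562713623)
```

Emit:
{"method": "play_rows", "body": {
  "plan": "5.5 -1.21 -2.76 0.16 0 0 3.4; 5.5 -1.37 -2.68 0.15 0 0 3.5; 5.5 -1.54 -2.59 0.16 0 0 3.4; 5.5 -1.68 -2.5 0.15 0 0 3.4; 5.5 0 0 2.15 0 0 0; 5.5 0 0 2.15 0 0 0; 5.5 0 0 2.15 0 0 0; 5.5 0 0 2.15 0 0 0; 5.5 0 0 0 0 0 0; 2.5 0 0 0 0 0 0; 2.5 0 0 0 0 0 0; 2.5 0 0 0 0 0 0; 2.5 0 0 0 0 0 0"
}}

```text
t: 17.88
ee_pos: [504.4, -120.3, 79.4]
orientation: [3.141, 0.002, 0.002]
ft_force: [0.4, 0.4, 5.4]
width: 29.6
```

Emit:
{"method": "play_rows", "body": {
  "plan": "4 0 0 0 0 0 0; 4 -0.2 0 0 0 0 0; 2.5 0 0 0 0 0 0; 2.5 0 0 0 0 0 0; 2.5 0 0 0 0 0 0; 2.5 0 0 -0.03 0 0 -7; 2.5 0 0 -0.03 0 0 -7; 2.5 0 0 -0.03 0 0 -7; 2.5 0 0 -0.03 0 0 -7; 2.5 0 0 -0.03 0 0 -7; 2.5 0 0 -0.03 0 0 -7"
}}

```text
t: 19.25
ee_pos: [502.6, -120.6, 80.8]
orientation: [2.929, 1.134, 0.002]
ft_force: [1.1, -1.8, 2.1]
width: 29.7
```

```bash
python3 -c "
from h import *
o=get_obs(); print(o['ee_pos'],yaw(o),o['width'],o['ft_force'],o['moment'].round(3))"
```

```text
[ 502.6 -120.6   80.8] -47.67522706316538 29.651463794219563 [ 1.1 -1.8  2.1] [-0.5 -0.1 -0.1]
```

Turning with low forces. Continue another ~98°, ending at 140°.

Emit:
{"method": "play_rows", "body": {
  "plan": "2.5 0 0 -0.03 0 0 -7; 2.5 0 0 -0.03 0 0 -7; 2.5 0 0 -0.03 0 0 -7; 2.5 0 0 -0.03 0 0 -7; 2.5 0 0 -0.03 0 0 -7; 2.5 0 0 -0.03 0 0 -7; 2.5 0 0 -0.03 0 0 -7; 2.5 0 0 -0.03 0 0 -7; 2.5 0 0 -0.03 0 0 -7; 2.5 0 0 -0.03 0 0 -7; 2.5 0 0 -0.03 0 0 -7; 2.5 0 0 -0.03 0 0 -7; 2.5 0 0 -0.02 0 0 -7; 2.5 0 0 -0.2 0 0 0; 2.5 0 0 0 0 0 0"
}}

```text
t: 21.12
ee_pos: [505.2, -120.8, 86.8]
orientation: [1.249, 2.875, 0.002]
ft_force: [8.2, -0.9, -5.1]
width: 29.7
```

```bash
python3 -c "
from h import *
o=get_obs(); print(o['ee_pos'],yaw(o),o['width'],o['ft_force'],o['moment'].round(3),o['qpos'].round(2))"
```

```text
[ 505.2 -120.8   86.8] 43.0494603398313 29.650707803787373 [ 8.2 -0.9 -5.1] [-0.3 -1.6 -0.2] [-0.3  0.5  1.9  0.   0.7 -1. ]
```

Emit:
{"method": "play_rows", "body": {
  "plan": "2.5 0 0 -0.3 0 0 0; 2.5 0 0 -0.3 0 0 0; 2.5 0 0 0 0 0 0"
}}

```text
t: 21.5
ee_pos: [505.2, -120.7, 93.2]
orientation: [1.249, 2.876, 0.002]
ft_force: [6.2, 0.0, -0.7]
width: 29.6
```

Run:
```python
from h import *
o=get_obs(); print(o['ee_pos'],yaw(o),o['width'],o['ft_force'],o['moment'].round(3))
for n in ["side","top"]:
    im=get_image(n); save(n[0]+"5.png",{"pixels":cv2.resize(im["pixels"][130:270,200:360],(640,560),interpolation=2)})
```

```text
[ 505.2 -120.7   93.2] 43.05538983311626 29.62470597239189 [ 6.2  0.  -0.7] [-0.  -1.3 -0.1]
```

View pics/s5.png

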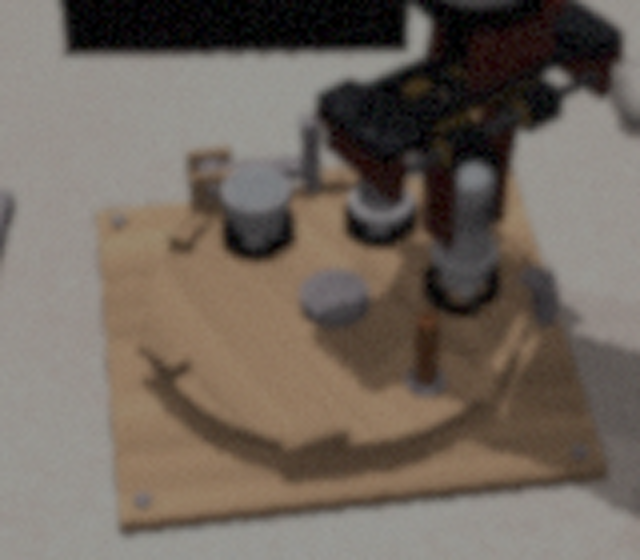

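Emit:
{"method": "play_rows", "body": {
  "plan": "2.5 0 0 -0.8 0 0 0; 2.5 0 0 -0.8 0 0 0; 2.5 0 0 -0.8 0 0 0; 2.5 0 0 -0.8 0 0 0; 2.5 0 0 -0.8 0 0 0; 2.5 0 0 0 0 0 0; 2.5 0 0 0 0 0 0"
}}

```text
t: 22.48
ee_pos: [501.7, -120.1, 132.2]
orientation: [-1.25, -2.882, 0.0]
ft_force: [1.3, -0.3, -1.2]
width: 29.7
```

Run:
```python
from h import *
o=get_obs(); p=o['ee_pos']; print(p,yaw(o),o['width'],o['ft_force'],o['moment'].round(3),o['t'])
im=get_image("top"); w=cloud(im); save("t6.png",{"pixels":cv2.resize(im["pixels"][130:290,225:405],(630,560),interpolation=2)})
rows(p,yaw(o),[(p[0],p[1],190,43.1,2.5,2),(494,272,190,90,2.5,11)])
```

```text
[ 501.7 -120.1  132.2] 43.09154830143541 29.707747059185447 [ 1.3 -0.3 -1.2] [-0. -0. -0.] 22.475
13
2.5 0 0 -2.89 0 0 0; 2.5 0 0 -2.89 0 0 0; 2.5 2.65 2.38 0 0 0 -4.3; 2.5 2.47 2.58 0 0 0 -4.2; 2.5 2.27 2.75 0 0 0 -4.3; 2.5 2.05 2.91 0 0 0 -4.3; 2.5 1.84 3.06 0 0 0 -4.2; 2.5 1.6 3.18 0 0 0 -4.3; 2.5 1.36 3.3 0 0 0 -4.3; 2.5 1.11 3.39 0 0 0 -4.2; 2.5 0.86 3.46 0 0 0 -4.3; 2.5 0.6 3.51 0 0 0 -4.2; 2.5 0.34 3.55 0 0 0 -4.3
end [494. 272. 190.] 89.9915483014354
```

View pics/t6.png

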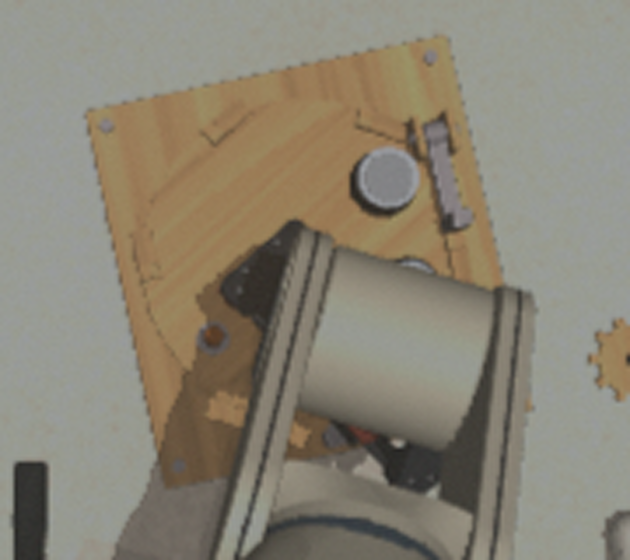

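Emit:
{"method": "play_rows", "body": {
  "plan": "2.5 0 0 -2.89 0 0 0; 2.5 0 0 -2.89 0 0 0; 2.5 2.65 2.38 0 0 0 -4.3; 2.5 2.47 2.58 0 0 0 -4.2; 2.5 2.27 2.75 0 0 0 -4.3; 2.5 2.05 2.91 0 0 0 -4.3; 2.5 1.84 3.06 0 0 0 -4.2; 2.5 1.6 3.18 0 0 0 -4.3; 2.5 1.36 3.3 0 0 0 -4.3; 2.5 1.11 3.39 0 0 0 -4.2; 2.5 0.86 3.46 0 0 0 -4.3; 2.5 0.6 3.51 0 0 0 -4.2; 2.5 0.34 3.55 0 0 0 -4.3; 2.5 0 0 0 0 0 0; 2.5 0 0 0 0 0 0"
}}

```text
t: 24.4
ee_pos: [493.6, 271.3, 189.5]
orientation: [-0.001, -3.14, 0.001]
ft_force: [-0.5, -0.1, -0.8]
width: 29.5
```

Run:
```python
from h import *
o=get_obs(); p=o['ee_pos']; print(p,yaw(o),o['width'],o['ft_force'],o['t'])
for n in ["side","wrist"]:
    im=get_image(n); w=cloud(im); q=w[(np.hypot(w[...,0]-p[0],w[...,1]-p[1])<26)&(w[...,2]>120)&(w[...,2]<240)]
    print(n,len(q), "minz",np.nanpercentile(q[:,2],[0,1,5]) if len(q) else 0)
im=get_image("side"); save("s7.png",{"pixels":cv2.resize(im["pixels"][200:420,210:400],(570,660)[:2],interpolation=2)[:590]})
```

```text
[493.6 271.3 189.5] 89.96787985616109 29.511420498089453 [-0.5 -0.1 -0.8] 24.4
side 114 minz [151.6 152.  152.6]
wrist 11956 minz [150.9 156.  172.8]
```

View pics/s7.png

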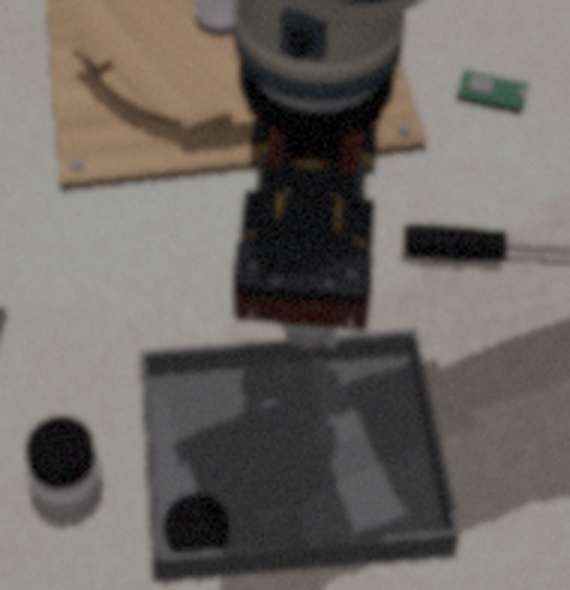

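Emit:
{"method": "play_rows", "body": {
  "plan": "2.5 0 0 3 0 0 0; 2.5 0 0 3 0 0 0; 2.5 0 0 3 0 0 0; 2.5 0 0 3 0 0 0; 2.5 0 0 1.5 0 0 0; 2.5 0 0 0.6 0 0 0; 2.5 0 0 0 0 0 0; 2.5 0 0 0 0 0 0"
}}

```text
t: 25.55
ee_pos: [494.8, 272.2, 50.1]
orientation: [0.0, 3.14, 0.001]
ft_force: [-0.1, 0.7, -0.3]
width: 29.5
```

Emit:
{"method": "play_rows", "body": {
  "plan": "2.5 0 0 0.1 0 0 0; 2.5 0 0 0 0 0 0"
}}

```text
t: 25.8
ee_pos: [494.2, 272.0, 48.5]
orientation: [0.0, 3.141, 0.0]
ft_force: [-0.5, 0.4, -1.4]
width: 29.7
```

Emit:
{"method": "play_rows", "body": {
  "plan": "2.5 0 0 0.15 0 0 0; 2.5 0 0 0.15 0 0 0; 2.5 0 0 0 0 0 0"
}}

```text
t: 26.18
ee_pos: [493.9, 271.9, 44.9]
orientation: [-0.0, -3.141, 0.0]
ft_force: [-0.6, -0.1, -1.9]
width: 29.1
```

Emit:
{"method": "play_rows", "body": {
  "plan": "2.5 0 0 0.1 0 0 0; 2.5 0 0 0 0 0 0"
}}

```text
t: 26.42
ee_pos: [494.0, 271.9, 44.0]
orientation: [-0.0, -3.141, 0.0]
ft_force: [0.8, -0.6, -0.5]
width: 29.5
```

Emit:
{"method": "play_rows", "body": {
  "plan": "2.5 0 0 0.1 0 0 0; 2.5 0 0 0 0 0 0"
}}

```text
t: 26.68
ee_pos: [494.0, 271.9, 43.0]
orientation: [-0.0, -3.142, 0.0]
ft_force: [0.4, 0.3, -0.2]
width: 30.0
```

Emit:
{"method": "play_rows", "body": {
  "plan": "2.5 0 0 0.1 0 0 0; 2.5 0 0 0 0 0 0"
}}

```text
t: 26.92
ee_pos: [494.2, 272.0, 42.6]
orientation: [0.0, 3.141, 0.0]
ft_force: [-0.6, -2.1, 4.5]
width: 29.6
```

Emit:
{"method": "play_rows", "body": {
  "plan": "2.5 0 0 0.1 0 0 0; 2.5 0 0 0 0 0 0"
}}

```text
t: 27.18
ee_pos: [494.3, 272.0, 42.5]
orientation: [0.0, 3.141, 0.0]
ft_force: [-4.0, -2.3, 14.8]
width: 29.5
```

Contact with the floor. Ease back 1 mm, release and rise.

Emit:
{"method": "play_rows", "body": {
  "plan": "2.5 0 0 -0.1 0 0 0; 2.5 0 0 0 0 0 0; 3.2 0 0 0 0 0 0; 4 0 0 0 0 0 0; 5.5 0 0 0 0 0 0; 5.5 0 0 0 0 0 0; 5.5 0 0 -1 0 0 0; 5.5 0 0 -3 0 0 0; 5.5 0 0 -5 0 0 0; 5.5 0 0 -5 0 0 0; 5.5 -6 0 0 0 0 0; 5.5 -6 0 0 0 0 0; 5.5 -6 0 0 0 0 0; 5.5 0 0 0 0 0 0; 5.5 0 0 0 0 0 0"
}}

```text
t: 29.05
ee_pos: [673.3, 271.6, 181.8]
orientation: [-0.001, -3.14, 0.001]
ft_force: [-0.7, 0.1, -0.0]
width: 55.5
```

Run:
```python
from h import *
o=get_obs(); print(o['ee_pos'],o['width'],o['ft_force'],o['t'])
im=get_image("top"); w=cloud(im)
d=lambda lo,hi,c,r: (lambda q:(len(q),np.nanmean(q,0) if len(q) else None))(w[(w[...,2]>lo)&(w[...,2]<hi)&(np.hypot(w[...,0]-c[0],w[...,1]-c[1])<r)])
print("tall",d(70,95,(494,272),40)); print("flange",d(20,32,(494,272),25))
print("post",d(90,110,(606,-209),25)); print("peg",d(90,100,(518,-39),30),np.r_[B(88*np.cos(2.094),88*np.sin(2.094))])
print("wide",d(76,90,B(40,-69),25),B(40,-69.3)); print("short",d(80,92,B(-40,-69),25),B(-40,-69.3)); print("cap",d(9,22,(544,327),22))
save("t8.png",im)
```

```text
[673.3 271.6 181.8] 55.45387445602758 [-0.7  0.1 -0. ] 29.05
tall (0, None)
flange (31, array([493. , 256. ,  25.9]))
post (32, array([ 605.7, -209.3,   98.7]))
peg (23, array([518.8, -38.9,  94.8])) [518.3 -38.2]
wide (245, array([ 634.8, -159.2,   82.4])) [ 634.8 -159.3]
short (114, array([ 557.4, -179. ,   86.3])) [ 557.1 -178.5]
cap (0, None)
```

View pics/t8.png

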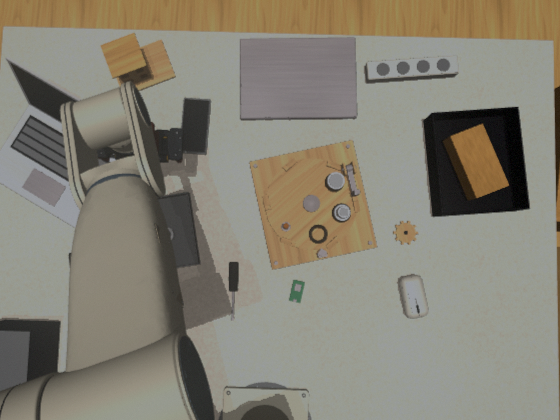

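Emit:
{"method": "play_rows", "body": {
  "plan": "5.5 0 -5 -0.5 0 0 0; 5.5 0 -6 0 0 0 0; 5.5 0 -6 0 0 0 0; 5.5 0 -6 0 0 0 0; 5.5 0 -5 0 0 0 0; 5.5 0 0 0 0 0 0"
}}

```text
t: 29.85
ee_pos: [672.7, -10.8, 187.8]
orientation: [-0.006, -3.141, 0.001]
ft_force: [-0.2, -0.3, -0.6]
width: 55.2
```

Run:
```python
from h import *
for n in ["top","side"]:
    im=get_image(n); w=cloud(im)
    d=lambda lo,hi,c,r: (lambda q:(len(q),np.nanmean(q,0) if len(q) else None))(w[(w[...,2]>lo)&(w[...,2]<hi)&(np.hypot(w[...,0]-c[0],w[...,1]-c[1])<r)])
    print(n,"tall",d(78,92,(494,272),40)); print("flange",d(22,32,(494,272),28)); print("cap",d(9,22,(544,327),25))
```

```text
top tall (118, array([488.8, 270.5,  84.2]))
flange (68, array([488.3, 262.8,  26.4]))
cap (196, array([549.2, 328.6,  15.4]))
side tall (208, array([490.3, 272.6,  85.1]))
flange (142, array([490.2, 279.1,  27.7]))
cap (318, array([549.9, 329.5,  17.5]))
```

```bash
python3 -c "
from h import *
print(get_obs()['qvel']); print(close_job())"
```

```text
[ 0.  0. -0. -0.  0. -0.]
the job is handed in; nothing more can be done
None
```

The job is done and handed in at about 30 s of the 69 s allowed. The interface reports no verdict, so the results below come from my own camera checks.

**What I did**
- Gripped the pawl's post, swung it up and over, and let go.
- Turned the turret by its peg to about 2.06 rad, with the tall barrel at the front pointer, then swung the pawl back until it fell into the ratchet.
- Unscrewed the tall barrel by about 2.3 rad, lifted it out and set it near the middle of the tray.

**What the last checks showed**
- **Tall barrel:** its top face is at z 84–85 mm, which fits standing on the 4 mm tray floor. It is about 5 mm from the tray's centre. I judged it upright from that height and did not measure the tilt.
- **Pawl:** down; its post top is at 98.7 mm, against 98.6 mm at the start.
- **Turret:** the peg and the other two barrels are within about 1 mm of where an index of 2.094 rad puts them, and the emptied socket is at the front.
- **Short and wide barrels:** tops at 86 and 82 mm, so both are still down in their sockets.
- **Robot:** well clear of everything and at rest.

**Disagreements**
- The barrel stands about 5 mm nearer the robot in x than where the gripper held it, probably because it sat off-centre in the pads.
- The lens cap reads about 5 mm from my first estimate, which probably included some of the tray wall. I never touched it.
- I checked the other bystanders only by eye in the last top view. The arm hid the tray area and the jar in that picture, so the jar was not seen again after placing.

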